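# Assemble a filter cell and screw down its retaining ring

## Task

Assemble the microscope's filter cell in the grey threaded barrel: drop in the domed lens, dome up, then the open spacer tube, then the flat filter, so that they lie flat on one another. Then set the knurled retaining ring over the barrel, right way up as it stands now, and screw it clockwise (seen from above) until it holds the stack firmly clamped against the barrel's sprung seat, and let go. Leave the other things on the bench where they are.

Things in the scene. Friction and masses are not known exactly. Their poses are not given: they have to be found in the camera images.
- barrel: Grey upright barrel fixed to the bench. Origin on its axis at bench height, z up. Base disc 70 mm across, 6 mm thick; tube 38 mm outside diameter. A three-start outside thread (ridges 45 mm across) leaves three gaps, 36 degrees wide, centred at 0, 120, 240 degrees from the x axis, each marked by a white line on the base. The ring's pins go down these gaps.
- barrel_mouth (a point): Centre of the barrel's rim, 42 mm above the bench. Bore 31 mm, widening as a cone to 36 mm over the top 3 mm; it goes down to the sprung seat, 30 mm below the rim.
- thread_start (a point): Point on the barrel's outside (38 mm above the bench) in the gap on its x axis. From each gap a ridge runs clockwise seen from above: its underside falls from 36 to 31.7 mm above the bench over 50 degrees, stays level for 22 degrees and ends at a stop, which a pin meets 85 degrees clockwise of the gap's centre. Anticlockwise is blocked.
- seat (a joint): Sprung seat at the bottom of the bore: how far it is pressed down, m. 0 = up (also with the three parts lying loose on it), limit 0.004. Preload 2 N, then 2.5 N per mm. With the ring screwed fully home it reads about 0.0023.
- lens_mid (a point): Lens in an aluminium mount: disc 28 mm in diameter, 12 mm high at the rim, with a clear dome 19 mm across in the middle that stands 6 mm higher. The point is on its axis 6 mm above its underside; z points up out of the dome. Stands on the bench dome up.
- spacer_mid (a point): Spacer: plain aluminium tube open at both ends, outer diameter 28 mm, inner 22 mm, 12 mm high. The point is its centre, z along its axis; stands on the bench upright. The lens dome fits in its hollow.
- filter_mid (a point): Flat filter: disc 28 mm in diameter, 10 mm high, flat window of dark neutral glass in an aluminium rim. The point is its centre, z along its axis; lies flat on the bench. In place its top stands 4 mm above the barrel's rim.
- ring_mid (a point): Dark knurled steel ring, right way up, 54 mm outside, 47.4 mm inside, 20 mm high, open below, 4 mm flange with a 19 mm hole on top. Three inward pins, 3 mm above its lower edge, to 20.4 mm radius: on its x axis and 120 degrees apart, a white dot on top over each. Point: its centre, z up. Over the gaps it sinks till the flange rests on the filter, this point 40 mm above the bench.
- ring_pin (a point): The ring's pin on its x axis: steel, 3.6 mm diameter; the point is 22 mm from the ring's axis, 3 mm above its lower edge. From a gap, turning the ring about 78 degrees clockwise brings it home: it sinks about 2.3 mm more, pressing the parts down on the sprung seat, and stays by friction. Needs about 0.2 N m.
- timer: Bystander, not to be moved: white and red wind-up timer, 68x68x44 mm. Origin at the centre of its underside.
- dropper_bottle: Bystander, not to be moved: small white-capped reagent bottle, 38 mm across, 82 mm high. Origin at the centre of its underside.
- sample_cup: Bystander, not to be moved: sample cup with lid, 60 mm across, 56 mm high. Origin at the centre of its underside.
- tweezers: Bystander, not to be moved: steel tweezers lying flat, 17x128x9 mm, long side along its y. Origin at the centre of its underside.
- stopper: Bystander, not to be moved: rubber stopper, 21 mm across, 20 mm high. Origin at the centre of its underside.
Things that resemble listed ones, but are neither listed nor needed, are in the scene too. Of the things shaped like the part that bears ring_mid, the dark steel one is meant.

How it is judged:
By the outcome, as a careful person would: the job done as asked, in the order asked, and still so for the second after the job is handed in, with the robot touching nothing.
It also fails if it takes over 72 s, if anything falls off the work surface, if the arm or the gripper's body presses on something with over 40 N, if the wrist force passes 120 N, or if a joint passes its speed limit or range.

## Robot

A 7-joint arm with a two-finger parallel gripper is mounted at the origin on the work surface; the furniture and walls round the work are solid. World frame = base frame: x ahead of the robot, y to its left, z up, the work surface at z = 0. Lengths are in m, angles in rad, forces in N, time in s.
With the tool pointing down it reaches from about 0.4 to 0.75 m from the base axis. Payload 19.5 kg.
Tool frame: the origin (TCP) lies at the very end of the fingers, on their centre line; the grasp point (between the pads) lies 19 mm behind it; y points along the fingers, x is the direction in which the jaws open and shut, and the axes are right-handed (so a half turn about y gives the same grasp; the last joint's range is limited). The gripper opens to 85 mm and grips with 20 to 120 N. Pads are 22 mm wide; open, the fingers measure 114 mm over their backs; the gripper's body (76 mm by 85 mm) begins 54 mm behind the grasp point. The pads swing forward as they close: fully open they stand 13 mm farther back than shut.
Start: joints at [-1.153, 0.707, -0.028, 1.485, 0.022, 0.951, -0.075], TCP at [0.255, 0.515, 0.204] pointing down, gripper open.
Joint ranges: [-2.71, 2.71], [-0.32, 2.16], [-1.57, 1.52], [0, 2.45], [-1.46, 4.6], [0, 2.02], [-2.83, 2.83]. Speed limits (rad/s): [1.89, 1.89, 2.57, 2.57, 3.01, 3.01, 3.01].

## Interface

Orientations are given as a unit quaternion [w, x, y, z].
In Python, from workcell import read_state, snapshot, calibration, finish_job gives the robot as it stands.
- The arm moves only by the shell command python3 -m creep 'ROWS' [FORCE]. ROWS is JSON, a list of rows, each a list of 5 numbers: the finger opening in mm, from 0 to 85.4, then the shift along the tool's x, y, z in mm, then the turn about the tool's y in degrees. A call has 1 to 20 rows; each row is the pose to reach, as a shift and turn from the pose measured when the call began, along the tool's axes at that moment; what a row does not reach only later rows make up. A row lasts 1/12 s, in which the tool goes at most 41.7 mm and 7.16 degrees, less where a joint would pass 70% of its speed; a pose out of reach is approached as far as the arm can. A call with a gripper value outside its range is refused whole. The fingers move at their own pace and stop on an object; FORCE is the grip in N (left out, the last holds). Time passes only in rows, so rows that repeat a pose let the fingers close. It gives the time, the measured TCP pose, the force and the opening at its end, in the units of the state.
- read_state(): the state, without advancing time (a new reading comes with each control period).
- snapshot(name): name is "side" or "top" or "wrist"; returns the picture (384x512x3 uint8, red, green, blue); there is no depth.
- calibration(name): a dict with "camera_matrix" (3x3 intrinsics, pixels), "R" (3x3) and "t" (3): a world point X has camera coordinates R X + t; the wrist camera has in their place "mount" (4x4, takes a point from camera to tool coordinates, whose origin is the TCP and whose axes are the tool frame's). Camera axes: x right, y down, z forward; pixel columns grow to the right and rows downward; lengths in m; the calibration is good to about 2 mm. A picture is of the moment at which its call begins: read the wrist's pose just before it. calibration takes no time and is no camera call.
- finish_job(): hands the job in, once; it reports no verdict.
The state is a dict: "time_s": time; "joint_pos": joint angles; "qd": joint speeds; "tau": joint torques, N m; "position": TCP position; "tcp_rot": TCP orientation; "contact_force": force on the tool from outside, world axes, zero at the start; "ft_torque": the same for the moment, N m; "width": opening from 0.0 (shut) to 1.0 (fully open).
Only numpy, scipy, OpenCV 4.12 (cv2) and the standard library are available. Lean on these libraries where they do the work, as an engineer would, in place of code of your own. Each camera call takes 0.05 s, during which the arm holds its last target. There are 200 camera calls.

## Working session

There is one attempt and no reset: what is moved stays moved. The work goes in short steps, Python scripts to look and compute and a shell command to move; the robot and the scene stay as the last step left them, time stands still between calls to the robot, and variables do not carry over. Pictures are saved under pics/ and viewed, about 8 in all and at most 12, crops included, and the job is handed in when it is done.

```bash
mkdir -p pics; ls; python3 - <<'E'
from workcell import *
import cv2,numpy as np
s=read_state();print(s)
for n in("top","side"):
    im=snapshot(n);cv2.imwrite(f"pics/{n}0.png",im[:,:,::-1]);c=calibration(n);print(n,c)
print(calibration("wrist"))
a=cv2.imread("pics/top0.png");b=cv2.imread("pics/side0.png")
cv2.imwrite("pics/top0b.png",cv2.resize(a,(800,600),interpolation=cv2.INTER_CUBIC))
E
```

```text
pics
{'time_s': 0.0, 'joint_pos': array([-1.15271045,  0.70707076, -0.02760541,  1.48498358,  0.02200719,
        0.95089356, -0.07551563]), 'qd': array([ 0.00039093,  0.00059474,  0.00032545, -0.00174132,  0.00057687,
        0.0004332 ,  0.0007692 ]), 'tau': array([-9.17326288e-04, -8.83213520e+01,  1.23414226e+00, -2.36179322e+01,
        1.67971227e-02,  6.46859320e-03, -8.11931454e-05]), 'position': array([0.25504289, 0.51502776, 0.20374973]), 'tcp_rot': array([-0.60057574,  0.60099579,  0.37259537, -0.37320976]), 'contact_force': array([-1.03366409,  0.420025  ,  0.088145  ]), 'ft_torque': array([-0.03156171, -0.0069528 ,  0.01356545]), 'width': 0.9973924772623326}
top {'camera_matrix': array([[482.73886155,   0.        , 255.23051286],
       [  0.        , 482.73886155, 187.17994682],
       [  0.        ,   0.        ,   1.        ]]), 'R': array([[ 3.06452489e-02, -9.99529840e-01,  9.83604791e-04],
       [-9.71904664e-01, -3.00280024e-02, -2.33451585e-01],
       [ 2.33371361e-01,  6.19821184e-03, -9.72367929e-01]]), 't': array([-6.01598043e-04,  5.05435349e-01,  1.3892476
[... 214 characters left out ...]
0.23849908,  0.00148696],
       [ 0.18431335, -0.74651736, -0.6393281 ],
       [-0.15136912,  0.62115217, -0.76893262]]), 't': array([-0.47826057, -0.07581089,  1.08877124])}
{'camera_matrix': array([[287.11195746,   0.        , 248.41893556],
       [  0.        , 287.11195746, 195.53805893],
       [  0.        ,   0.        ,   1.        ]]), 'mount': array([[ 9.99999793e-01,  1.45205660e-06,  6.42709518e-04,
        -3.61386557e-04],
       [-6.06166699e-04, -3.30263678e-01,  9.43888519e-01,
        -1.69505008e-01],
       [ 2.13634189e-04, -9.43888713e-01, -3.30263609e-01,
         8.46310228e-02],
       [ 0.00000000e+00,  0.00000000e+00,  0.00000000e+00,
         1.00000000e+00]])}
```

View pics/top0b.png

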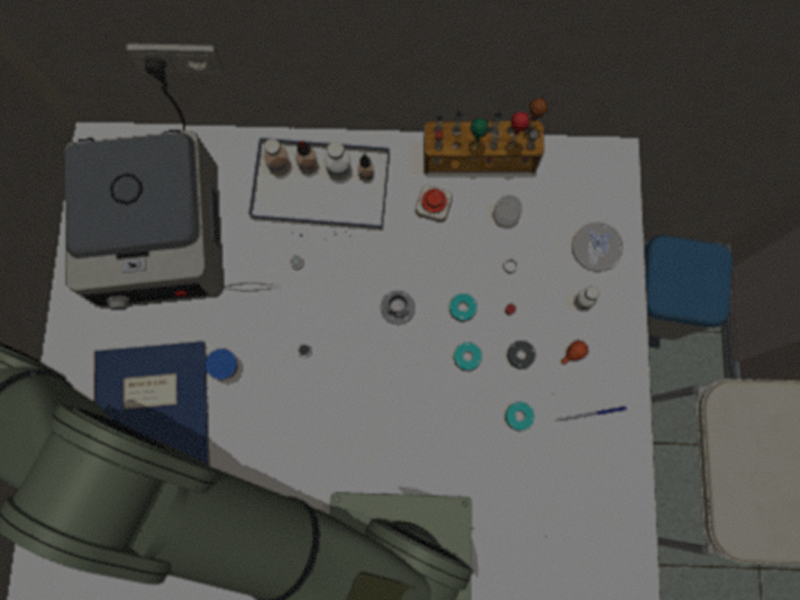

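View pics/side0.png

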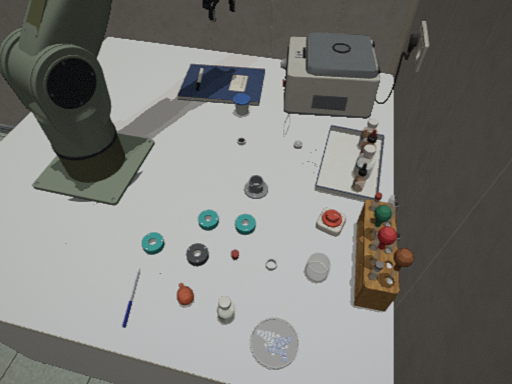

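The top picture shows the barrel at (398,307), the dark ring at (521,354) and teal decoy rings at (463,306), (467,356), (519,416). Small candidates are at (297,262), (305,350), (510,266) and (509,309). I'll look at brightened crops and work out the positions.

```bash
cat > h.py <<'E'
from workcell import *
import cv2,numpy as np
from scipy.spatial.transform import Rotation as Ro
def tool():
    s=read_state();q=s["tcp_rot"];return np.array(s["position"]),Ro.from_quat([q[1],q[2],q[3],q[0]]).as_matrix()
def ray(cam,px,z,pose=None):
    c=calibration(cam);K=c["camera_matrix"];d=np.linalg.inv(K)@[px[0],px[1],1]
    if cam=="wrist":
        p,R=pose;M=c["mount"];o=p+R@M[:3,3];d=R@M[:3,:3]@d
    else:
        o=-c["R"].T@c["t"];d=c["R"].T@d
    return o+d*(z-o[2])/d[2]
def proj(cam,X,pose=None):
    c=calibration(cam);X=np.asarray(X,float)
    if cam=="wrist":
        p,R=pose;M=c["mount"];X=R.T@(X-p);x=M[:3,:3].T@(X-M[:3,3])
    else: x=c["R"]@X+c["t"]
    u=c["camera_matrix"]@x;return u[:2]/u[2]
def bright(im,g=.6): return (255*(im/255.)**g).astype(np.uint8)
E
python3 - <<'E'
from h import *
a=bright(cv2.imread("pics/top0.png"));b=bright(cv2.imread("pics/side0.png"))
def cr(im,u,v,r=20,s=200): return cv2.resize(im[v-r:v+r,u-r:u+r],(s,s),interpolation=cv2.INTER_CUBIC)
T=[(398,307),(297,262),(305,350),(510,266),(509,309),(521,354)]
names="barrel A297 B305 C510 D509 ring".split();Z=[.042,.012,.010,.012,.02,.02]
row=[];row2=[]
for (u,v),z,n in zip(T,Z,names):
    p=(u/1.5625,v/1.5625);X=ray("top",p,z);print(n,X.round(4),np.hypot(X[0],X[1]).round(3),proj("side",X).round(1))
    row.append(cr(a,int(p[0]),int(p[1])));q=proj("side",X);row2.append(cr(b,int(q[0]),int(q[1])))
cv2.imwrite("pics/c1.png",np.vstack([np.hstack(row[:3]+row2[:1]),np.hstack(row[3:]+row2[1:2]),np.hstack(row2[2:])]))
E
```

```text
barrel [0.4805 0.0157 0.042 ] 0.481 [252.1 179.3]
A297 [0.5732 0.2212 0.012 ] 0.614 [296.6 143.2]
B305 [0.396  0.1948 0.01  ] 0.441 [240.1 140. ]
C510 [ 0.5781 -0.2058  0.012 ] 0.614 [269.1 262. ]
D509 [ 0.4881 -0.2023  0.02  ] 0.528 [233.3 251.2]
ring [ 0.3995 -0.2252  0.02  ] 0.459 [195.7 251.6]
```

View pics/c1.png

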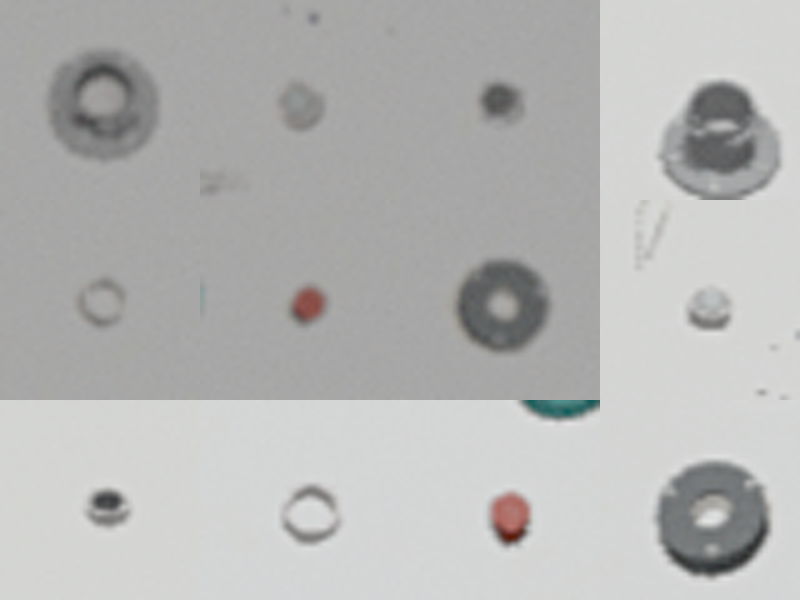

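All clear from the crops. The lens is at (297,262), domed and clear, and the dark-windowed filter is at (305,350). The open spacer is at (510,266), the red stopper at (509,309) is a bystander, and the dark ring at (521,354) has three dots. I'll compute the first move: above the lens, TCP z about 0.13.

```bash
cat >> h.py <<'E'
def rows(X,yaw=None):
    p,R=tool();d=R.T@(np.array(X)-p)*1000
    y=np.degrees(np.arctan2(R[1,0],R[0,0]))
    print("shift",d.round(1),"jaw-x yaw",y.round(1),"z-axis",R[:,2].round(3),"TCP",p.round(4),"j",read_state()["joint_pos"].round(2),"t",round(read_state()["time_s"],2))
def look(name,pts=()):
    pose=tool();im=snapshot("wrist");np.savez(f"pics/{name}.npz",p=pose[0],R=pose[1])
    cv2.imwrite(f"pics/{name}.png",bright(im[:,:,::-1],.6))
def pose(name):
    f=np.load(f"pics/{name}.npz");return f["p"],f["R"]
E
python3 -c "
from h import *
rows([.573,.221,.12]);print(tool()[1].round(3))"
```

```text
shift [-122.3   83.9 -415.4] jaw-x yaw 63.7 z-axis [-0.896  0.444 -0.   ] TCP [0.255  0.5151 0.2038] j [-1.15  0.71 -0.03  1.48  0.02  0.95 -0.08] t 0.1
[[ 0.444 -0.    -0.896]
 [ 0.896 -0.001  0.444]
 [-0.001 -1.    -0.   ]]
```

```bash
python3 -m creep '[[85,-173,60,-248,0],[85,-173,60,-248,0],[85,-173,60,-248,0],[85,-173,60,-248,0],[85,-173,60,-248,0],[85,-173,60,-248,0],[85,-173,60,-248,0],[85,-122,84,-415,0],[85,-122,84,-415,0],[85,-122,84,-415,0],[85,-122,84,-415,0],[85,-122,84,-415,0],[85,-122,84,-415,0],[85,-122,84,-415,0],[85,-122,84,-415,0]]' 30; python3 - <<'E'
from h import *
look("w1");rows([.573,.221,.12]);print(proj("wrist",[.573,.221,.018],pose("w1")))
E
```

```text
time_s: 1.35
position: [0.572, 0.2219, 0.1198]
tcp_rot: [0.601, -0.601, -0.373, 0.374]
contact_force: [0.9, 0.5, -0.2]
width: 0.99
shift [-0.6  0.1 -1.5] jaw-x yaw 63.7 z-axis [-0.897  0.443  0.   ] TCP [0.5719 0.2221 0.1201] j [-0.37  0.87 -0.12  1.43  0.12  0.85  0.59] t 1.4
[248.3672167  187.09566956]
```

View pics/w1.png

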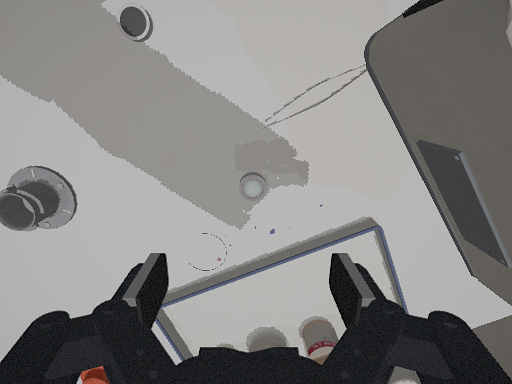

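The wrist picture shows the lens at (252,187), the filter at (135,22) and the barrel at (30,205). I'll enlarge the lens and filter crops.

```bash
python3 - <<'E'
from h import *
im=cv2.imread("pics/w1.png")
def cr(u,v,r=20,s=400): return cv2.resize(im[v-r:v+r,u-r:u+r],(s,s),interpolation=cv2.INTER_CUBIC)
cv2.imwrite("pics/c2.png",np.hstack([cr(252,187),cr(135,22)]))
P=pose("w1")
for uv,z in(((252,187),.012),((135,22),.01),((18,210),.042)): print(ray("wrist",uv,z,P).round(4))
E
```

```text
[0.5762 0.2235 0.012 ]
[0.4005 0.1986 0.01  ]
[0.4914 0.0226 0.042 ]
```

View pics/c2.png

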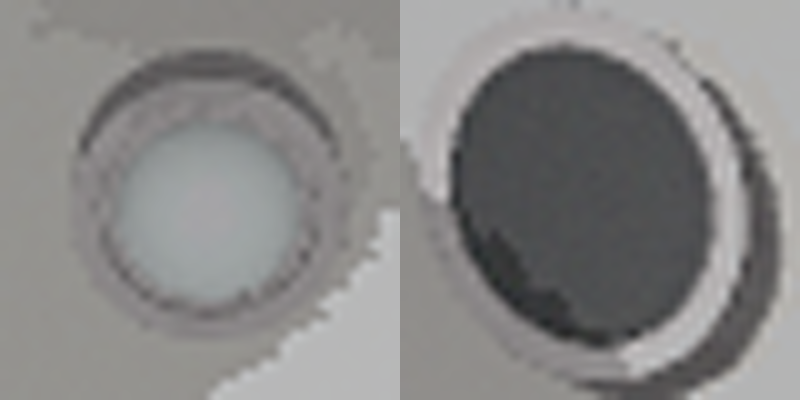

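```bash
python3 - <<'E'
from h import *
P=pose("w1")
L=ray("wrist",(252.3,187.1),.012,P);F=ray("wrist",(132.8,21.2),.01,P);print(L,F)
rows([L[0],L[1],.004])
E
```

```text
[0.57646725 0.22372381 0.012     ] [0.39912528 0.19728878 0.01      ]
shift [  3.5 116.1  -3.4] jaw-x yaw 63.7 z-axis [-0.897  0.443  0.   ] TCP [0.5719 0.2221 0.1201] j [-0.37  0.87 -0.12  1.43  0.12  0.85  0.59] t 1.4
```

```bash
python3 -m creep '[[85,3.5,90,-3.4,0],[85,3.5,90,-3.4,0],[60,3.5,116,-3.4,0],[40,3.5,116,-3.4,0],[20,3.5,116,-3.4,0],[20,3.5,116,-3.4,0],[20,3.5,116,-3.4,0],[20,3.5,116,-3.4,0],[20,3.5,116,-3.4,0],[20,3.5,116,-3.4,0]]' 30
```

```text
time_s: 2.23
position: [0.5767, 0.2238, 0.0049]
tcp_rot: [-0.601, 0.601, 0.373, -0.373]
contact_force: [0.5, 0.6, 0.7]
width: 0.238
```

```bash
python3 - <<'E'
from h import *
look("w2");im=cv2.imread("pics/w2.png");print(proj("wrist",[.5765,.2237,.012],pose("w2")))
cv2.imwrite("pics/w2c.png",cv2.resize(im[184:384,120:390],(800,592),interpolation=cv2.INTER_CUBIC))
E
```

```text
[248.46697601 236.88051546]
```

View pics/w2c.png

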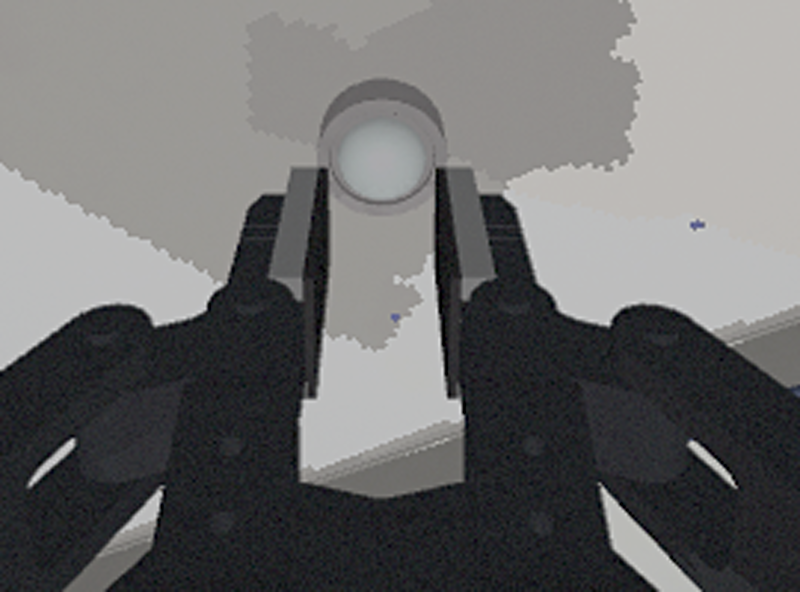

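The lens is undisturbed at crop (381,152). The fingertips ended above the lens rim: the projected pad ends lie about 27 mm behind the reported TCP, where I expected about 0. I'll open a bit and go down in small steps, watching the force.

```bash
python3 -m creep '[[50,0,0,0,0],[50,0,0,0,0],[50,0,0,0,0],[50,0,2,0,0],[50,0,4,0,0],[50,0,5,0,0],[50,0,5,0,0]]' 30;  python3 -m creep '[[50,0,2,0,0],[50,0,3,0,0],[50,0,4,0,0],[50,0,4,0,0]]'; python3 - <<'E'
from h import *
look("w3");rows([.5765,.2237,-.01])
E
```

```text
time_s: 2.87
position: [0.5764, 0.2237, -0.0007]
tcp_rot: [-0.601, 0.601, 0.373, -0.374]
contact_force: [-0.6, 0.3, -0.0]
width: 0.583
time_s: 3.2
position: [0.5763, 0.2237, -0.005]
tcp_rot: [-0.601, 0.601, 0.373, -0.374]
contact_force: [0.2, 0.2, 0.3]
width: 0.587
shift [ 0.1  5.1 -0.1] jaw-x yaw 63.7 z-axis [-0.897  0.443  0.   ] TCP [ 0.5764  0.2237 -0.0049] j [-0.38  1.05 -0.1   1.48  0.15  0.61  0.57] t 3.25
```

```bash
python3 -m creep '[[50,0,2,0,0],[50,0,4,0,0],[50,0,5,0,0],[50,0,5,0,0]]' 30;  python3 -m creep '[[50,0,1,0,0],[50,0,2,0,0],[50,0,3,0,0],[50,0,3,0,0]]'; python3 -m creep '[[50,0,1,0,0],[50,0,2,0,0],[50,0,2,0,0]]'; python3 -m creep '[[24,0,0,0,0],[24,0,0,0,0],[24,0,0,0,0],[24,0,0,0,0],[24,0,0,0,0]]'; python3 - <<'E'
from h import *
look("w4");im=cv2.imread("pics/w4.png")
cv2.imwrite("pics/w4c.png",cv2.resize(im[184:384,120:390],(800,592),interpolation=cv2.INTER_CUBIC))
E
```

```text
time_s: 3.58
position: [0.5763, 0.2236, -0.0102]
tcp_rot: [-0.601, 0.601, 0.373, -0.374]
contact_force: [-0.4, 0.0, 0.1]
width: 0.586
time_s: 3.92
position: [0.5762, 0.2236, -0.0134]
tcp_rot: [-0.601, 0.601, 0.373, -0.374]
contact_force: [-0.2, -0.8, -0.1]
width: 0.587
time_s: 4.17
position: [0.5761, 0.2235, -0.0156]
tcp_rot: [0.601, -0.601, -0.373, 0.374]
contact_force: [0.9, -0.7, -0.0]
width: 0.584
time_s: 4.58
position: [0.5761, 0.2235, -0.0152]
tcp_rot: [-0.601, 0.601, 0.373, -0.374]
contact_force: [-2.2, -1.2, 7.0]
width: 0.278
```

The 7 N upward force shows the pad ends sitting on the rim. So the real tips are about 27 mm behind the reported TCP, as the picture said. I'll open, go 6 mm lower, and close.

```bash
python3 -m creep '[[45,0,-3,0,0],[45,0,-3,0,0],[45,0,0,0,0],[45,0,3,0,0],[45,0,6,0,0],[45,0,6,0,0],[20,0,6,0,0],[20,0,6,0,0],[20,0,6,0,0],[20,0,6,0,0],[20,0,6,0,0]]' 30; python3 - <<'E'
from h import *
look("w4");im=cv2.imread("pics/w4.png")
cv2.imwrite("pics/w4c.png",cv2.resize(im[184:384,120:390],(800,592),interpolation=cv2.INTER_CUBIC))
print(np.r_[read_state()["width"]*85.4]);rows([.4805,.0157,.1])
E
```

```text
time_s: 5.55
position: [0.5762, 0.2235, -0.0211]
tcp_rot: [-0.601, 0.601, 0.373, -0.374]
contact_force: [0.1, 0.7, 1.0]
width: 0.304
[25.69795843]
shift [-228.9 -120.8   -6.2] jaw-x yaw 63.7 z-axis [-0.897  0.443  0.001] TCP [ 0.5762  0.2235 -0.0211] j [-0.38  1.08 -0.09  1.48  0.15  0.59  0.56] t 5.6
```

View pics/w4c.png

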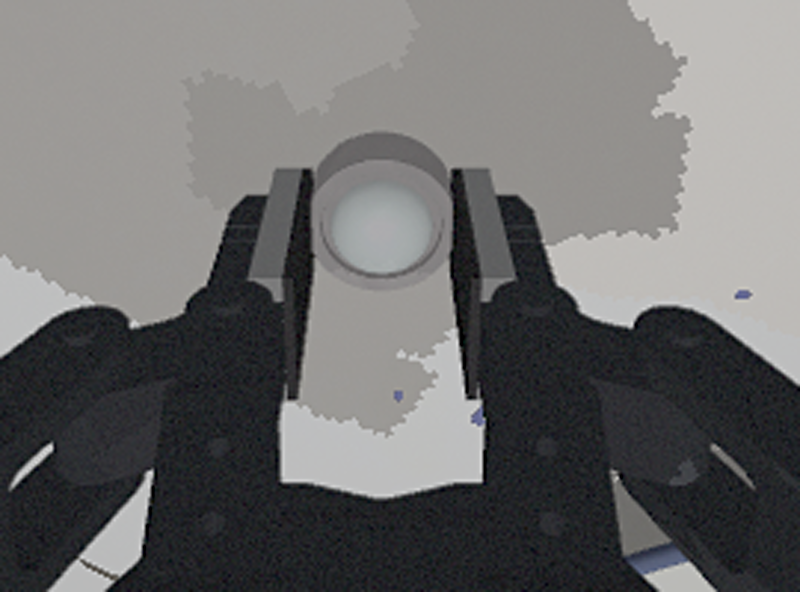

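The lens is gripped evenly with the dome clear of the pads, and its centre at crop (381,223) lies on the tool axis. Next I lift and hover over the barrel.

```bash
python3 -m creep '[[20,0,-30,0,0],[20,0,-60,0,0],[20,-35,-90,0,0],[20,-75,-110,0,0],[20,-115,-111,-3,0],[20,-155,-111,-6,0],[20,-195,-111,-6,0],[20,-229,-111,-6,0],[20,-229,-111,-6,0],[20,-229,-111,-6,0],[20,-229,-111,-6,0]]'; python3 - <<'E'
from h import *
look("w5");im=cv2.imread("pics/w5.png")
cv2.imwrite("pics/w5c.png",cv2.resize(im[130:330,120:390],(800,592),interpolation=cv2.INTER_CUBIC))
print(read_state()["width"]*85.4);print(proj("wrist",[.4805,.0157,.042],pose("w5")))
E
```

```text
time_s: 6.52
position: [0.4807, 0.0162, 0.0903]
tcp_rot: [0.601, -0.601, -0.373, 0.374]
contact_force: [-0.2, 1.1, 0.8]
width: 0.304
25.889165913480667
[248.11488263 205.33648385]
```

View pics/w5c.png

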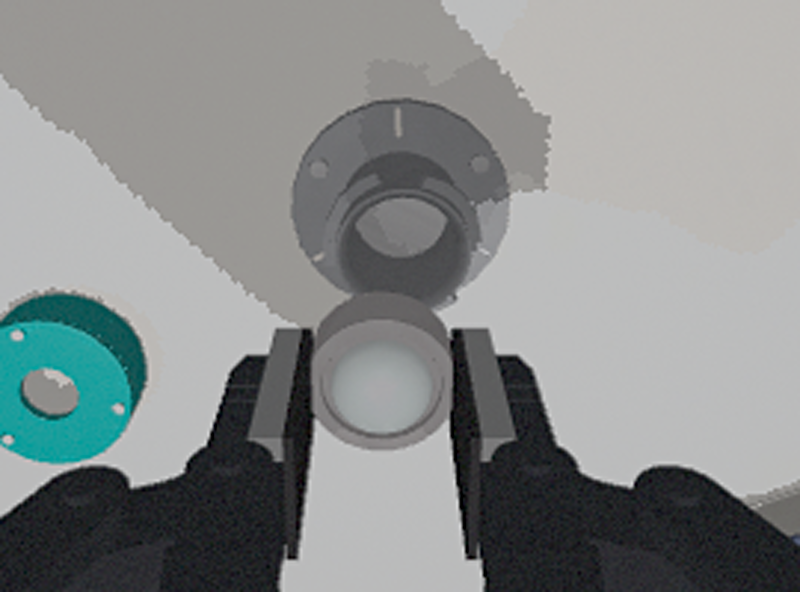

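The barrel rim is centred near crop (404,255) and the base near (400,203). White marks sit at (398,122), (318,258) and (483,252). I'll fit the axis from these extents.

```bash
python3 - <<'E'
from h import *
from scipy.optimize import least_squares
P=pose("w5");s=800/270
def ext(xy,r,z):
    t=np.linspace(0,2*np.pi,181);q=np.array([proj("wrist",[xy[0]+r*np.cos(a),xy[1]+r*np.sin(a),z],P) for a in t])
    q=(q-[120,130]+.5)*s;return np.array([q[:,0].min(),q[:,0].max(),q[:,1].min()])
for r,z,m in((.035,.006,(291,510,99)),(.018,.042,(338,470,193)),(.019,.042,(334,474,189))):
    f=least_squares(lambda v:ext(v,r,z)-m,[.4805,.0157]);print(f.x.round(4),f.fun.round(1))
B=least_squares(lambda v:ext(v,.035,.006)-(291,510,99),[.48,.016]).x
for uv in((398,122),(318,258),(483,252)):
    X=ray("wrist",(uv[0]/s+120-.5,uv[1]/s+130-.5),.006,P);d=X[:2]-B;print(np.degrees(np.arctan2(d[1],d[0])).round(1),np.hypot(*d).round(4))
rows([*B,.05])
E
```

```text
[0.4904 0.0176] [-0.8  0.8  0.1]Traceback (most recent call last):
  File "<stdin>", line 8, in <module>
    return func(*args, **kwargs)
    result = trf(vector_fun.fun, vector_fun.jac, x0, f0, J0, lb, ub, ftol, xtol,
                 gtol, max_nfev, x_scale, loss_function, tr_solver,
                 tr_options.copy(), verbose, callback=callback_wrapped)
    return trf_no_bounds(
        fun, jac, x0, f0, J0, ftol, xtol, gtol, max_nfev, x_scale,
        loss_function, tr_solver, tr_options, verbose, callback=callback)
    J = jac(x)
    self._update_jac()
    ~~~~~~~~~~~~~~~~^^
    self.J = self.jac_wrapped(xp_copy(self.x), f0=self.f)
             ~~~~~~~~~~~~~~~~^^^^^^^^^^^^^^^^^^^^^^^^^^^^
    J, dct = approx_derivative(
             ~~~~~~~~~~~~~~~~~^
        self.fun,
        ^^^^^^^^^
    ...<2 lines>...
        **self.finite_diff_options,
        ^^^^^^^^^^^^^^^^^^^^^^^^^^^
    )
    ^
    J, _nfev = _dense_difference(fun_wrapped, x0, f0, h,
               ~~~~~~~~~~~~~~~~~^^^^^^^^^^^^^^^^^^^^^^^^
                             use_one_sided, method,
                             ^^^^^^^^^^^^^^^^^^^^^^
                             mf)
                             ^^^
    df = [f_eval - f0 for f_eval in f_evals]
                                    ^^^^^^^
    f = np.atleast_1d(self.fun(x, *self.args, **self.kwargs))
                      ~~~~~~~~^^^^^^^^^^^^^^^^^^^^^^^^^^^^^^
    return np.atleast_1d(self.fun(x))
                         ~~~~~~~~^^^
    return self.f(x, *self.args, **self.kwargs)
           ~~~~~~^^^^^^^^^^^^^^^^^^^^^^^^^^^^^^
  File "<stdin>", line 8, in <lambda>
  File "<stdin>", line 5, in ext
  File "h.py", line 14, in proj
    c=calibration(cam);X=np.asarray(X,float)
ValueError: time passes only in moves, steps and waits
```

```bash
python3 - <<'E'
from workcell import calibration
import pickle
pickle.dump({n:calibration(n) for n in("side","top","wrist")},open("cal.pkl","wb"))
E
sed -i 's/^def tool/import pickle\nCAL=pickle.load(open("\.\/cal.pkl","rb"))\ncalibration=lambda n:CAL[n]\ndef tool/' h.py
cat >> h.py <<'E'
from scipy.optimize import least_squares
def fit(P,r,z,m,x0,org,s):
    """circle centre (x,y) from left,right,top extents m in an enlarged crop (None=skip)"""
    t=np.linspace(0,2*np.pi,181);k=[i for i in range(4) if m[i] is not None]
    def ext(xy):
        q=(np.array([proj("wrist",[xy[0]+r*np.cos(a),xy[1]+r*np.sin(a),z],P) for a in t])-org+.5)*s
        e=[q[:,0].min(),q[:,0].max(),q[:,1].min(),q[:,1].max()];return np.array([e[i]-m[i] for i in k])
    f=least_squares(ext,x0,diff_step=1e-4);return f.x,f.fun.round(1)
E
python3 - <<'E'
from h import *
P=pose("w5");s=800/270;o=np.array([120,130])
B,e=fit(P,.035,.006,(291,510,99,None),[.49,.018],o,s);print(B,e)
print(fit(P,.018,.042,(338,470,193,None),[.49,.018],o,s))
print(fit(P,.019,.042,(334,474,189,None),[.49,.018],o,s))
for uv in((398,122),(318,258),(483,252)):
    X=ray("wrist",(uv[0]/s+120-.5,uv[1]/s+130-.5),.006,P);d=X[:2]-B;print(np.degrees(np.arctan2(d[1],d[0])).round(1),np.hypot(*d).round(4))
rows([*B,.05])
E
```

```text
[0.490396   0.01763616] [-0.8  0.8  0.1]
(array([0.49118143, 0.01752496]), array([ 1.2, -1.2, -0.1]))
(array([0.49104434, 0.01759075]), array([ 1.6, -1.6, -0.1]))
155.7 0.0278
-82.9 0.0319
33.8 0.0309
shift [ 5.2 40.2 -8.2] jaw-x yaw 63.8 z-axis [-0.897  0.442  0.001] TCP [0.4807 0.0166 0.0902] j [-0.02  0.76 -0.14  1.95  0.22  0.45  0.79] t 6.57
```

```bash
python3 -m creep '[[20,5.4,30,-8.6,0],[20,5.4,60,-8.6,0],[20,5.4,66,-8.6,0],[20,5.4,66,-8.6,0],[20,5.4,66,-8.6,0]]'; python3 -m creep '[[20,0,2,0,0],[20,0,4,0,0],[20,0,6,0,0],[20,0,7,0,0],[20,0,7,0,0]]'; python3 -c "
from h import *
rows([.4908,.0176,.017]);look('w6')"
```

```text
time_s: 6.98
position: [0.4908, 0.0182, 0.0249]
tcp_rot: [0.6, -0.6, -0.373, 0.374]
contact_force: [0.2, 0.9, -0.3]
width: 0.301
time_s: 7.4
position: [0.4909, 0.0181, 0.018]
tcp_rot: [0.6, -0.6, -0.373, 0.374]
contact_force: [0.4, 0.4, 0.2]
width: 0.302
shift [-0.5  1.  -0.2] jaw-x yaw 63.8 z-axis [-0.897  0.441  0.001] TCP [0.4909 0.0181 0.018 ] j [-0.05  0.91 -0.09  1.95  0.25  0.29  0.77] t 7.4
```

```bash
python3 -m creep '[[20,-0.3,1.5,0,0],[20,-0.3,1.5,0,0],[34,-0.3,1.5,0,0],[40,-0.3,1.5,0,0],[45,-0.3,1.5,0,0],[60,-0.3,-20,0,0],[80,-0.3,-55,0,0],[80,-0.3,-80,0,0],[80,-0.3,-80,0,0],[80,-0.3,-80,0,0],[80,-0.3,-80,0,0]]'; python3 - <<'E'
from h import *
look("w7");im=cv2.imread("pics/w7.png")
cv2.imwrite("pics/w7c.png",cv2.resize(im[150:270,170:330],(800,600),interpolation=cv2.INTER_CUBIC))
rows([.4908,.0176,.1])
E
```

```text
time_s: 8.37
position: [0.4906, 0.0178, 0.0977]
tcp_rot: [0.6, -0.6, -0.373, 0.374]
contact_force: [0.2, 0.6, -1.0]
width: 0.935
shift [-0.  -2.7 -0.5] jaw-x yaw 63.8 z-axis [-0.897  0.441  0.002] TCP [0.4904 0.0178 0.0973] j [-0.02  0.76 -0.15  1.91  0.22  0.49  0.8 ] t 8.42
```

View pics/w7c.png

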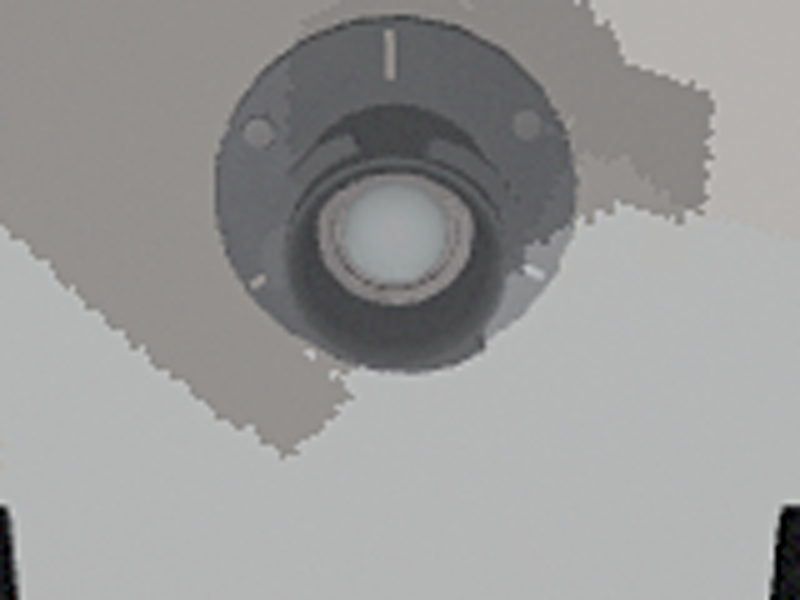

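The lens lies flat in the seat, dome up: rim centred at crop (395,238), base edges 214–578, marks at (391,55), (257,281), (533,270). I'll refine the barrel fit and go to the spacer.

```bash
cat >> h.py <<'E'
def gfit(name,circ,x0,rad=.012):
    """best centre for projected circles [(r,z),..] on the image gradient"""
    P=pose(name);g=cv2.GaussianBlur(cv2.imread(f"pics/{name}.png"),(0,0),.8).astype(np.float32)
    gx=cv2.Sobel(g,-1,1,0);gy=cv2.Sobel(g,-1,0,1);m=np.minimum(np.hypot(gx,gy).max(2),200)
    t=np.linspace(0,2*np.pi,90,endpoint=False);C=np.array([[r*np.cos(a),r*np.sin(a),z] for r,z in circ for a in t])
    c=CAL["wrist"];M=c["mount"];p,R=P
    def sc(x,y):
        X=((C+[x,y,0]-p)@R-M[:3,3])@M[:3,:3];u=X@c["camera_matrix"].T;u=(u[:,:2]/u[:,2:]).astype(np.float32)
        return cv2.remap(m,u[None,:,0],u[None,:,1],cv2.INTER_LINEAR).mean()
    b=np.array(x0,float)
    for st in(.001,.0002):
        w=rad if st==.001 else .0014
        G=[(sc(b[0]+i,b[1]+j),b[0]+i,b[1]+j) for i in np.arange(-w,w+1e-9,st) for j in np.arange(-w,w+1e-9,st)]
        s,*b=max(G)
    return np.array(b).round(4),round(float(s),1),round(float(np.median([q[0] for q in G])),1)
E
python3 - <<'E'
from h import *
P=pose("w7");o=np.array([170,150])
B,e=fit(P,.035,.006,(214,578,14,None),[.49,.018],o,5);print(B,e)
print("gfit base",gfit("w7",[(.035,.006)],[.49,.018]),"lens",gfit("w7",[(.014,.024)],[.49,.018],.006))
print("lens1",gfit("w1",[(.014,.012)],[.5765,.2237],.006),"filt",gfit("w1",[(.014,.01)],[.399,.197],.006))
for uv in((391,55),(257,281),(533,270)):
    X=ray("wrist",(uv[0]/5+170-.5,uv[1]/5+150-.5),.006,P);d=X[:2]-B;print(np.degrees(np.arctan2(d[1],d[0])).round(1),np.hypot(*d).round(4))
rows([.581,-.203,.10])
E
```

```text
[0.49042998 0.01793353] [-1.2  1.2  0.1]
gfit base (array([0.4908, 0.0176]), 131.2, 103.3) lens (array([0.4914, 0.0172]), 120.1, 90.8)
lens1 (array([0.5745, 0.2247]), 68.5, 59.1) filt (array([0.402, 0.199]), 146.9, 118.5)
155.8 0.0274
-83.5 0.0322
34.3 0.0307
shift [-158.2   -2.7 -178.7] jaw-x yaw 63.8 z-axis [-0.897  0.441  0.002] TCP [0.4904 0.0178 0.0973] j [-0.02  0.76 -0.15  1.91  0.22  0.49  0.8 ] t 8.42
```

```bash
python3 -m creep '[[80,-158,-3,-179,0],[80,-158,-3,-179,0],[80,-158,-3,-179,0],[80,-158,-3,-179,0],[80,-158,-3,-179,0],[80,-158,-3,-179,0],[80,-158,-3,-179,0],[80,-158,-3,-179,0]]'; python3 - <<'E'
from h import *
look("w8")
for c in([(.014,.012),(.011,.012)],[(.014,.012),(.011,.012),(.014,.0)],[(.014,.012)],[(.011,.012)]): print(gfit("w8",c,[.581,-.203]))
rows([.581,-.203,-.0205])
E
```

```text
time_s: 9.08
position: [0.5807, -0.2041, 0.0986]
tcp_rot: [0.601, -0.6, -0.372, 0.374]
contact_force: [-0.7, 1.0, -0.3]
width: 0.938
(array([ 0.5806, -0.2046]), 80.7, 67.8)
(array([ 0.5838, -0.2064]), 70.0, 58.2)
(array([ 0.5808, -0.2046]), 84.5, 68.5)
(array([ 0.5802, -0.205 ]), 80.6, 73.6)
shift [ -0.3 119.5  -0.9] jaw-x yaw 63.8 z-axis [-0.897  0.441  0.004] TCP [ 0.5808 -0.2024  0.099 ] j [ 0.4   0.9  -0.24  1.44  0.26  0.83  1.18] t 9.13
```

```bash
python3 -m creep '[[80,-2,35,-0.8,0],[80,-2,69,-0.8,0],[70,-2,69,-0.8,0],[60,-2,69,-0.8,0],[60,-2,69,-0.8,0]]'; python3 - <<'E'
from h import *
look("w9")
for c in([(.014,.012),(.011,.012)],[(.014,.012),(.011,.012),(.014,.0)]): print(gfit("w9",c,[.5806,-.2046],.008))
rows([.5806,-.2046,-.0205])
im=cv2.imread("pics/w9.png");cv2.imwrite("pics/w9c.png",im[150:300,150:350])
E
```

```text
time_s: 9.55
position: [0.5811, -0.2039, 0.0316]
tcp_rot: [0.601, -0.599, -0.373, 0.375]
contact_force: [0.2, -0.1, 1.1]
width: 0.701
(array([ 0.5836, -0.2064]), 69.5, 49.4)
(array([ 0.5836, -0.2064]), 71.5, 52.6)
shift [-0.7 52.5  0.4] jaw-x yaw 63.8 z-axis [-0.898  0.441  0.002] TCP [ 0.5813 -0.2042  0.032 ] j [ 0.39  1.   -0.22  1.48  0.28  0.7   1.16] t 9.6
```

```bash
python3 -m creep '[[60,-1,25,-3,0],[55,-1,45,-3,0],[50,-1,52.5,-3,0],[50,-1,52.5,-3,0],[20,-1,52.5,-3,0],[20,-1,52.5,-3,0],[20,-1,52.5,-3,0],[20,-1,52.5,-3,0],[20,-1,52.5,-3,0],[20,-1,52.5,-3,0],[20,-1,52.5,-3,0]]' 30;python3 - <<'E'
from h import *
look("w10")
p,R=tool()
for c in([(.014,.012),(.011,.012)],[(.014,.012),(.011,.012),(.014,.0)]):
    b=gfit("w10",c,p[:2],.006);print(b,(R.T@(np.r_[b[0],p[2]]-p)*1000).round(1))
rows([.4907,.0177,.06])
im=cv2.imread("pics/w10.png");cv2.imwrite("pics/w10c.png",np.hstack([cv2.resize(im[200:300,190:310],(480,400),interpolation=cv2.INTER_CUBIC)]))
E
```

```text
time_s: 10.52
position: [0.5843, -0.2066, -0.0188]
tcp_rot: [-0.6, 0.6, 0.374, -0.374]
contact_force: [-1.4, 0.8, 7.5]
width: 0.301
(array([ 0.5835, -0.2064]), 89.8, 60.3) [-0.2 -0.   0.8]
(array([ 0.5835, -0.2066]), 91.6, 62.2) [-0.4 -0.   0.7]
shift [160.  -78.9 182.8] jaw-x yaw 63.8 z-axis [-0.898  0.441 -0.001] TCP [ 0.5843 -0.2066 -0.0188] j [ 0.38  1.08 -0.2   1.48  0.3   0.61  1.15] t 10.57
```

```bash
python3 -m creep '[[20,0,-30,0,0],[20,0,-60,0,0],[20,28,-79,30,0],[20,56,-79,60,0],[20,84,-79,95,0],[20,112,-79,127,0],[20,136,-79,155,0],[20,160.3,-79,182,0],[20,160.3,-79,182,0],[20,160.3,-79,182,0],[20,160.3,-79,182,0],[20,160.3,-79,182,0]]';python3 - <<'E'
from h import *
look("w11")
p,R=tool();print(read_state()["width"])
b=gfit("w11",[(.014,p[2]+.0188+.012),(.011,p[2]+.0308)],p[:2],.006);print(b,(R.T@(np.r_[b[0],p[2]]-p)*1000).round(1))
print(gfit("w11",[(.035,.006)],[.4907,.0177],.008))
rows([.4907,.0177,.02])
E
```

```text
time_s: 11.57
position: [0.4921, 0.0164, 0.0605]
tcp_rot: [-0.6, 0.601, 0.374, -0.373]
contact_force: [-0.5, -0.4, -0.2]
width: 0.304
0.3003962498299833
(array([0.4912, 0.0166]), 119.3, 81.8) [-0.2 -0.   0.9]
(array([0.4905, 0.0177]), 129.3, 92.5)
shift [ 0.6 40.4  1.8] jaw-x yaw 63.7 z-axis [-0.897  0.443 -0.001] TCP [0.492  0.0164 0.0604] j [-0.03  0.83 -0.12  1.93  0.23  0.39  0.79] t 11.62
```

```bash
python3 -m creep '[[20,0.8,20,0.9,0],[20,0.8,36,0.9,0],[20,0.8,38,0.9,0],[20,0.8,40,0.9,0],[20,0.8,42,0.9,0],[20,0.8,43.5,0.9,0],[20,0.8,43.5,0.9,0]]'; python3 -m creep '[[34,0,0,0,0],[40,0,0,0,0],[45,0,0,0,0],[60,0,-25,0,0],[80,0,-60,0,0],[80,0,-80,0,0],[80,0,-80,0,0],[80,0,-80,0,0],[80,0,-80,0,0]]';python3 - <<'E'
from h import *
look("w12")
print(gfit("w12",[(.014,.036),(.011,.036)],[.4907,.0177],.006))
print(gfit("w12",[(.035,.006)],[.4907,.0177],.006))
im=cv2.imread("pics/w12.png");cv2.imwrite("pics/w12c.png",cv2.resize(im[150:270,190:310],(400,400),interpolation=cv2.INTER_CUBIC))
rows([.40,.1975,.1])
E
```

```text
time_s: 12.2
position: [0.4919, 0.0173, 0.0172]
tcp_rot: [-0.6, 0.601, 0.374, -0.373]
contact_force: [0.6, 0.1, -0.4]
width: 0.298
time_s: 12.95
position: [0.4916, 0.0174, 0.0969]
tcp_rot: [-0.6, 0.601, 0.373, -0.373]
contact_force: [-0.4, 0.1, -0.5]
width: 0.941
(array([0.4913, 0.0175]), 130.4, 93.0)
(array([0.4907, 0.0175]), 129.4, 102.9)
shift [121.   -3.7 161.7] jaw-x yaw 63.7 z-axis [-0.897  0.443 -0.001] TCP [0.4914 0.0174 0.0965] j [-0.02  0.76 -0.14  1.91  0.21  0.49  0.8 ] t 13.0
```

```bash
python3 -m creep '[[80,121,-4,162,0],[80,121,-4,162,0],[80,121,-4,162,0],[80,121,-4,162,0],[80,121,-4,162,0],[80,121,-4,162,0],[75,121,30,162,0],[70,121,60,162,0],[65,121,60,162,0],[60,121,60,162,0],[60,121,60,162,0]]'; python3 - <<'E'
from h import *
look("w13")
for c in([(.014,.010)],[(.014,.01),(.014,.0)],[(.0133,.01),(.014,0)]): print(gfit("w13",c,[.40,.1975],.009))
im=cv2.imread("pics/w13.png");a=cv2.resize(im[150:270,190:310],(400,400),interpolation=cv2.INTER_CUBIC)
cv2.imwrite("pics/c13.png",np.hstack([cv2.imread("pics/w12c.png"),a]))
rows([.40,.1975,-.02])
E
```

```text
time_s: 13.92
position: [0.3999, 0.1973, 0.0372]
tcp_rot: [-0.6, 0.601, 0.373, -0.373]
contact_force: [0.6, 0.2, 0.4]
width: 0.703
(array([0.396 , 0.1985]), 114.7, 92.0)
(array([0.4   , 0.1941]), 83.9, 74.7)
(array([0.4012, 0.1979]), 90.8, 81.0)
shift [-0.2 57.6  0.3] jaw-x yaw 63.7 z-axis [-0.896  0.443 -0.002] TCP [0.4002 0.1975 0.0376] j [-0.51  0.84 -0.03  2.11  0.13  0.19  0.45] t 13.97
```

View pics/c13.png

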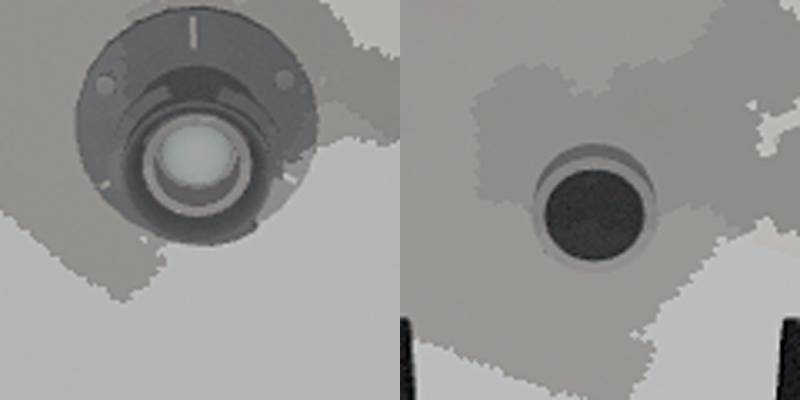

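Left crop: the spacer lies flat round the dome, centred at (197,163). Right crop: the filter's top face is centred at (596,215).

```bash
python3 - <<'E'
from h import *
X=ray("wrist",(248.3,213.9),.01,pose("w13"));print(X);rows([X[0],X[1],-.02])
E
```

```text
[0.39855517 0.19762387 0.01      ]
shift [-0.7 57.6  1.6] jaw-x yaw 63.7 z-axis [-0.896  0.443 -0.002] TCP [0.4002 0.1975 0.0376] j [-0.51  0.84 -0.03  2.11  0.13  0.19  0.45] t 13.97
```

```bash
python3 -m creep '[[60,-0.7,30,1.6,0],[55,-0.7,50,1.6,0],[50,-0.7,57.2,1.6,0],[50,-0.7,57.2,1.6,0],[20,-0.7,57.2,1.6,0],[20,-0.7,57.2,1.6,0],[20,-0.7,57.2,1.6,0],[20,-0.7,57.2,1.6,0],[20,-0.7,57.2,1.6,0],[20,-0.7,57.2,1.6,0],[20,-0.7,57.2,1.6,0]]' 30; python3 -c "
from h import *
rows([.4907,.0177,.06])"
```

```text
time_s: 14.88
position: [0.3988, 0.197, -0.0175]
tcp_rot: [-0.6, 0.601, 0.374, -0.372]
contact_force: [-5.1, -6.0, 39.1]
width: 0.23
shift [-119.8  -77.1 -162.2] jaw-x yaw 63.7 z-axis [-0.896  0.444 -0.003] TCP [ 0.3988  0.197  -0.0175] j [-0.53  0.97 -0.01  2.13  0.14  0.05  0.44] t 14.88
```

The tips closed on top of the filter, with 39 N of upward force. I'll raise at once, reopen and go lower.

```bash
python3 -m creep '[[30,0,-4,0,0],[45,0,-8,0,0],[50,0,-8,0,0],[50,0,-8,0,0],[50,0,-8,0,0]]' 25; python3 - <<'E'
from h import *
look("w14");p,R=tool()
for c in([(.014,.010)],[(.014,.01),(.0115,.01)],[(.0115,.01)]):
    b=gfit("w14",c,[.3987,.1975],.006);print(b,(R.T@(np.r_[b[0],p[2]]-p)*1000).round(1))
print(read_state()["contact_force"])
rows([.3987,.1975,-.0225])
E
```

```text
time_s: 15.3
position: [0.3989, 0.1971, -0.0094]
tcp_rot: [-0.6, 0.601, 0.374, -0.372]
contact_force: [-0.1, 0.8, 0.4]
width: 0.587
(array([0.3985, 0.2049]), 112.3, 76.1) [ 6.9 -0.   3.7]
(array([0.4019, 0.2035]), 122.9, 82.3) [7.2 0.  0.1]
(array([0.4019, 0.2035]), 183.9, 124.1) [7.2 0.  0.1]
[ 0.033585    0.81629142 -0.14443462]
shift [ 0.4 13.   0.3] jaw-x yaw 63.7 z-axis [-0.896  0.444 -0.003] TCP [ 0.3988  0.197  -0.0095] j [-0.53  0.95 -0.01  2.13  0.14  0.06  0.44] t 15.35
```

```bash
python3 - <<'E'
from h import *
p,R=pose("w14")
for r in(.011,.0115,.012):
    b=gfit("w14",[(r,.01)],[.3987,.1975],.016);print(b,(R.T@(np.r_[b[0],p[2]]-p)*1000).round(1))
im=cv2.imread("pics/w14.png")
hsv=cv2.cvtColor(im,cv2.COLOR_BGR2GRAY)[190:290,190:320]
for r in hsv[::6]: print(' '.join(f"{v:3d}" for v in r[::5]))
E
```

```text
(array([0.4017, 0.2035]), 199.0, 129.1) [7.  0.  0.3]
(array([0.4019, 0.2035]), 183.9, 124.1) [7.1 0.  0.1]
(array([0.4003, 0.2035]), 119.4, 106.4) [6.3 0.  1.6]
157 157 157 158 157 158 158 157 157 158 158 157 156 158 156 147 148 147 147 146 147 147 147 146 147 146
157 157 158 158 158 157 158 158 157 157 158 148 157 147 147 147 147 148 147 147 147 147 147 146 147 147
158 147 147 147 146 158 158 157 158 146 148 147 148 147 146 145 146 146 147 147 147 148 147 147 148 147
148 148 147 147 148 148 158 147 147 147 147 148 148 147 146 145 146 146 147 147 146 147 146 146 146 151
148 148 148 146 148 147 148 147 147 148 148 148 147 146 146 146 146 146 147 148 147 147 147 147 146 191
147 147 148 147 148 147 147 148 146 147 146 147 150 101 101 104 150 147 146 147 148 146 146 146 196 145
147 146 146 147 147 147 147 147 147 147 148 102 105 117 139 138 104 106 148 146 147 146 147 148 146 147
146 147 148 147 147 147 146 147 148 148 101 138 140  45  52  49  82 133 101 148 147 146 148 146 147 146
147 147 146 147 148 147 147 147 146 147 134  40  52  53  48  50  51  52 134 146 148 148 146 147 147 147
 94  95  25 157 147 146 146 147 147 147 135  45  50  52  45  49  53  52 138 148 148   0  99  96 148 146
 96  99  19 157 145 147 157 147 157 157 134  53  53  46  55  46  52  48 139 148 147   0  37  98 100 146
 98  28  31 158 157 157 157 157 156 158 144 122  50  50  48  49  53  73 133 147 146  30  34  98  98  35
 98  35  36 161 157 157 157 157 157 157 157 151 144  90  48  82 149 135 157 157 154  28  37  76  98  99
 45  38  37 161 156 156 157 157 157 157 156 156 157 156 157 157 156 157 157 199 194  18  28  27  98  98
 37  31  33 161 157 157 157 156 156 156 156 157 156 156 157 156 156 157 195 194 194  21  25  26 101  97
 30  28  21 157 156 156 156 157 156 156 157 157 156 158 156 157 156 196 194 193 194   0  31  38  32  97
 25  25  30 156 156 156 157 156 157 157 156 157 156 156 157 156 196 194 194 194 194 199  28  35  54 125
```

The filter slid about 7 mm along the jaw axis but still lies flat. I'll recentre and grip lower.

```bash
python3 -m creep '[[50,7,3,0.1,0],[50,7,8,0.1,0],[50,7,12,0.1,0],[50,7,13,0.1,0],[50,7,13,0.1,0],[20,7,13,0.1,0],[20,7,13,0.1,0],[20,7,13,0.1,0],[20,7,13,0.1,0],[20,7,13,0.1,0],[20,7,13,0.1,0]]' 25; python3 - <<'E'
from h import *
look("w15");p,R=tool()
b=gfit("w15",[(.011,.010)],p[:2],.006);print(b,(R.T@(np.r_[b[0],p[2]]-p)*1000).round(1))
rows([.4907,.0177,.06])
E
```

```text
time_s: 16.27
position: [0.4018, 0.2033, -0.0223]
tcp_rot: [-0.6, 0.601, 0.374, -0.372]
contact_force: [-1.0, -0.8, 6.2]
width: 0.307
(array([0.4016, 0.2031]), 199.3, 123.2) [-0.2 -0.   0.1]
shift [-126.8  -82.  -162.2] jaw-x yaw 63.7 z-axis [-0.896  0.444 -0.003] TCP [ 0.4018  0.2033 -0.0224] j [-0.54  0.98 -0.01  2.11  0.14  0.05  0.44] t 16.32
```

```bash
python3 -m creep '[[20,0,-30,0,0],[20,0,-60,0,0],[20,-22,-82,-28,0],[20,-46,-82,-58,0],[20,-70,-82,-88,0],[20,-94,-82,-118,0],[20,-112,-82,-144,0],[20,-126.6,-82,-162,0],[20,-126.6,-82,-162,0],[20,-126.6,-82,-162,0],[20,-126.6,-82,-162,0],[20,-126.6,-82,-162,0]]';python3 - <<'E'
from h import *
look("w16");p,R=tool();print(read_state()["width"])
b=gfit("w16",[(.011,p[2]+.0222+.01)],p[:2],.006);print(b,(R.T@(np.r_[b[0],p[2]]-p)*1000).round(1))
print(gfit("w16",[(.035,.006)],[.4907,.0177],.006))
rows([.4907,.0177,.016])
E
```

```text
time_s: 17.32
position: [0.4903, 0.0191, 0.06]
tcp_rot: [-0.6, 0.601, 0.374, -0.373]
contact_force: [-0.2, -0.0, 0.3]
width: 0.304
0.3078313208488177
(array([0.4899, 0.0189]), 199.3, 121.7) [-0.3 -0.   0.3]
(array([0.4903, 0.0177]), 136.7, 99.5)
shift [-1.1 44.  -0.8] jaw-x yaw 63.7 z-axis [-0.897  0.442 -0.003] TCP [0.4903 0.0191 0.06  ] j [-0.03  0.83 -0.14  1.94  0.27  0.39  0.74] t 17.37
```

```bash
python3 -m creep '[[20,-0.8,20,-1.2,0],[20,-0.8,34,-1.2,0],[20,-0.8,37,-1.2,0],[20,-0.8,39,-1.2,0],[20,-0.8,41,-1.2,0],[20,-0.8,43,-1.2,0],[20,-0.8,44.3,-1.2,0],[20,-0.8,44.3,-1.2,0]]'; python3 -c "
from h import *
print(read_state()['contact_force']);rows([.4907,.0177,.0153])"
```

```text
time_s: 18.03
position: [0.4912, 0.0179, 0.0159]
tcp_rot: [-0.6, 0.601, 0.374, -0.372]
contact_force: [-0.1, -0.1, -0.2]
width: 0.305
[-0.1124951  -0.07748785 -0.16767158]
shift [-0.4  0.6  0.4] jaw-x yaw 63.7 z-axis [-0.897  0.442 -0.003] TCP [0.4912 0.0179 0.0159] j [-0.05  0.91 -0.1   1.96  0.29  0.28  0.73] t 18.03
```

```bash
python3 -m creep '[[20,0,0.5,0,0],[32,0,0.5,0,0],[38,0,0.5,0,0],[45,0,0.5,0,0],[60,0,-25,0,0],[80,0,-60,0,0],[80,0,-80,0,0],[80,0,-80,0,0],[80,0,-80,0,0]]';python3 - <<'E'
from h import *
look("w17")
for z in(.042,.046,.05): print(z,gfit("w17",[(.011,z)],[.4907,.0177],.006))
print(gfit("w17",[(.035,.006)],[.4907,.0177],.006))
rows([.4025,-.2225,.1])
im=cv2.imread("pics/w17.png");cv2.imwrite("pics/w17c.png",cv2.resize(im[150:270,190:310],(400,400),interpolation=cv2.INTER_CUBIC))
E
```

```text
time_s: 18.78
position: [0.4915, 0.0178, 0.0967]
tcp_rot: [-0.6, 0.601, 0.375, -0.372]
contact_force: [-0.2, 0.4, -0.8]
width: 0.937
0.042 (array([0.4925, 0.0169]), 197.0, 153.2)
0.046 (array([0.4911, 0.0175]), 198.9, 149.0)
0.05 (array([0.4897, 0.0183]), 197.1, 145.5)
(array([0.4905, 0.0177]), 128.4, 102.1)
shift [-254.6   -4.4  -27. ] jaw-x yaw 63.7 z-axis [-0.897  0.442 -0.003] TCP [0.491  0.0178 0.0959] j [-0.01  0.76 -0.17  1.91  0.25  0.49  0.76] t 18.83
```

```bash
python3 -m creep '[[85,-255,20,-27,0],[85,-255,20,-27,0],[85,-255,20,-27,0],[85,-255,20,-27,0],[85,-255,20,-27,0],[85,-255,20,-27,0],[85,-255,20,-27,0],[85,-255,20,-27,0],[85,-255,20,-27,0],[85,-255,20,-27,0]]';python3 - <<'E'
from h import *
look("w18")
for c in([(.027,.02)],[(.0095,.02)],[(.027,.02),(.0095,.02)]): print(gfit("w18",c,[.4025,-.2225],.012))
print(proj("wrist",[.4025,-.2225,.02],pose("w18")))
rows([.4025,-.2225,-.025])
im=cv2.imread("pics/w18.png");cv2.imwrite("pics/w18c.png",np.hstack([cv2.resize(im[150:270,190:310],(600,600),interpolation=cv2.INTER_CUBIC)]))
cv2.imwrite("pics/w18d.png",np.hstack([cv2.resize(im[160:260,195:305],(550,500),interpolation=cv2.INTER_CUBIC),cv2.resize(cv2.imread("pics/w17c.png")[50:300,50:350],(240,200)).repeat(1,0) if 0 else np.vstack([cv2.resize(cv2.imread("pics/w17c.png")[50:300,75:325],(250,250)),np.zeros((250,250,3),np.uint8)])]))
E
```

```text
time_s: 19.67
position: [0.4027, -0.2217, 0.0752]
tcp_rot: [-0.6, 0.601, 0.375, -0.373]
contact_force: [0.5, 1.2, -0.1]
width: 0.993
(array([ 0.4025, -0.2259]), 153.9, 130.1)
(array([ 0.4019, -0.2257]), 176.7, 133.7)
(array([ 0.4019, -0.2257]), 163.6, 129.7)
[247.55343811 202.36440339]
shift [ -1.2 100.3   0.2] jaw-x yaw 63.9 z-axis [-0.898  0.441 -0.002] TCP [ 0.4029 -0.2216  0.0753] j [ 0.56  0.78 -0.21  2.03  0.42  0.37  1.12] t 19.72
```

View pics/w18d.png

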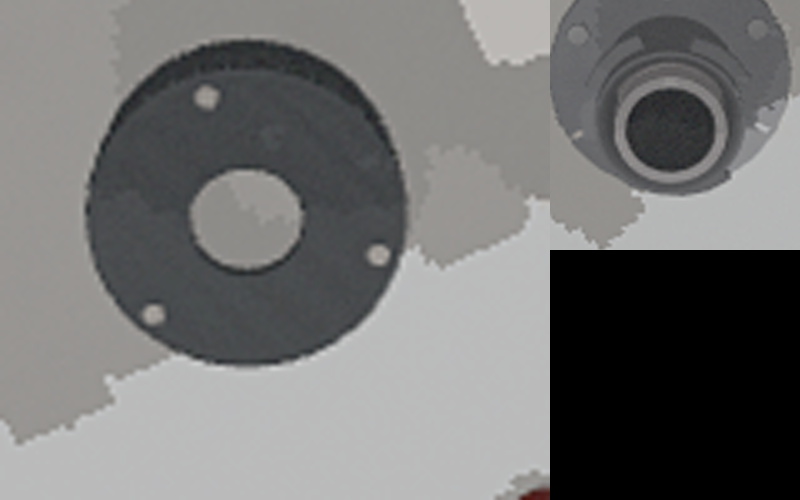

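The filter sits flat and centred. The ring's hole is at (245,219), with dots at (207,97), (378,255) and (153,315).

```bash
python3 - <<'E'
from h import *
P=pose("w18");W=lambda u,v:ray("wrist",(u/5+195-.5,v/5+160-.5),.02,P)[:2]
D=[W(207,97),W(378,255),W(153,315)];c=np.mean(D,0);print("dots centre",c,"hole",W(245,219))
for d in D: print(np.degrees(np.arctan2(*(d-c)[::-1])).round(1),np.hypot(*(d-c)).round(4))
rows([*c,-.025])
E
```

```text
dots centre [ 0.4026973  -0.22618977] hole [ 0.40175194 -0.22591323]
169.5 0.023
49.8 0.0229
-70.1 0.0231
shift [ -4.4 100.3  -1.6] jaw-x yaw 63.9 z-axis [-0.898  0.441 -0.002] TCP [ 0.4029 -0.2216  0.0753] j [ 0.56  0.78 -0.21  2.03  0.42  0.37  1.12] t 19.72
```

```bash
python3 -m creep '[[85,-4.2,35,-1.3,0],[85,-4.2,70,-1.3,0],[85,-4.2,90,-1.3,0],[85,-4.2,97,-1.3,0],[75,-4.2,97,-1.3,0],[65,-4.2,97,-1.3,0],[45,-4.2,97,-1.3,0],[45,-4.2,97,-1.3,0],[45,-4.2,97,-1.3,0],[45,-4.2,97,-1.3,0],[45,-4.2,97,-1.3,0]]' 60; python3 - <<'E'
from h import *
look("w19");p,R=tool()
for c in([(.027,.02)],[(.0095,.02)]):
    b=gfit("w19",c,p[:2],.008);print(b,(R.T@(np.r_[b[0],p[2]]-p)*1000).round(1))
rows([.4907,.0177,.06])
E
```

```text
time_s: 20.63
position: [0.4032, -0.226, -0.02]
tcp_rot: [-0.599, 0.601, 0.375, -0.372]
contact_force: [-1.6, 2.7, 15.7]
width: 0.602
(array([ 0.4024, -0.226 ]), 121.5, 90.6) [-0.3 -0.   0.7]
(array([ 0.4024, -0.2258]), 130.3, 96.8) [-0.2 -0.   0.8]
shift [257.5 -79.6  28.4] jaw-x yaw 63.9 z-axis [-0.898  0.441 -0.005] TCP [ 0.4032 -0.226  -0.02  ] j [ 0.48  0.97 -0.06  2.07  0.49  0.11  1.07] t 20.68
```

```bash
python3 -m creep '[[45,0,-30,0,0],[45,0,-60,0,0],[45,35,-80,4,0],[45,70,-80,8,0],[45,105,-80,12,0],[45,140,-80,16,0],[45,175,-80,20,5],[45,210,-80,24,10],[45,240,-80,26,14.3],[45,257.5,-80,28,14.3],[45,257.5,-80,28,14.3],[45,257.5,-80,28,14.3],[45,257.5,-80,28,14.3]]';python3 - <<'E'
from h import *
look("w20");p,R=tool();print(read_state()["width"])
b=gfit("w20",[(.0095,p[2]+.04)],p[:2],.008);print(b,(R.T@(np.r_[b[0],p[2]]-p)*1000).round(1))
print(gfit("w20",[(.035,.006)],[.4907,.0177],.006))
rows([.4907,.0177,.026])
X=p+R@np.array([-.00025,0,.00075]);X[2]=p[2]+.04
for a in(35.3,155.3,275.3): print(a,proj("wrist",X+.023*np.array([np.cos(np.radians(a)),np.sin(np.radians(a)),0]),(p,R)).round(1))
im=cv2.imread("pics/w20.png")
cv2.imwrite("pics/w20c.png",cv2.resize(im[150:320,150:350],(800,600)[:2] if 0 else (706,600),interpolation=cv2.INTER_CUBIC))
# bright dots
g=cv2.cvtColor(im,cv2.COLOR_BGR2GRAY);m=((g>150)*255).astype(np.uint8)
n,l,s,c=cv2.connectedComponentsWithStats(m)
print([(c[i].round(1).tolist(),int(s[i,4])) for i in range(1,n) if 6<s[i,4]<80 and abs(c[i][0]-248)<70])
E
```

```text
time_s: 21.77
position: [0.491, 0.0167, 0.0612]
tcp_rot: [-0.641, 0.643, 0.298, -0.294]
contact_force: [-0.0, 0.2, -0.3]
width: 0.607
0.6038895802410178
(array([0.49 , 0.017]), 139.4, 106.1) [-0.2 -0.   1.1]
(array([0.4903, 0.0177]), 99.8, 70.7)
shift [ 0.7 35.   1.2] jaw-x yaw 49.5 z-axis [-0.76   0.65  -0.005] TCP [0.491  0.0164 0.0611] j [-0.06  0.82 -0.08  1.94  0.16  0.38  0.61] t 21.82
35.3 [290.8 274.6]
155.3 [236.1 227.2]
275.3 [219.1 291.8]
[([278.4, 176.0], 72), ([239.0, 169.3], 15), ([235.7, 227.8], 29), ([290.7, 275.1], 21), ([218.8, 292.2], 25)]
```

The dots are within 0.6 px of where they must be over the gaps. I'll lower the ring, watching the force.

```bash
python3 -m creep '[[45,0.9,20,0.2,0],[45,0.9,34,0.2,0],[45,0.9,36,0.2,0],[45,0.9,38,0.2,0],[45,0.9,39,0.2,0],[45,0.9,39,0.2,0]]'; python3 -m creep '[[45,0,2,0,0],[45,0,4,0,0],[45,0,5,0,0],[45,0,5,0,0]]'; python3 -c "
from h import *
print(read_state()['contact_force'],read_state()['ft_torque']);rows([.4906,.0177,.010])"
```

```text
time_s: 22.32
position: [0.4918, 0.017, 0.0226]
tcp_rot: [-0.641, 0.643, 0.298, -0.294]
contact_force: [-0.3, -0.8, -0.4]
width: 0.601
time_s: 22.65
position: [0.4918, 0.0169, 0.0175]
tcp_rot: [-0.641, 0.643, 0.298, -0.294]
contact_force: [0.1, 1.1, -1.2]
width: 0.606
[ 0.13358948  1.13139641 -1.22332004] [ 0.01677619  0.01548445 -0.03426817]
shift [-0.2  7.5  1.4] jaw-x yaw 49.5 z-axis [-0.76   0.65  -0.005] TCP [0.4918 0.0169 0.0175] j [-0.07  0.91 -0.06  1.96  0.17  0.27  0.6 ] t 22.65
```

```bash
python3 -m creep '[[45,-0.1,1,0.3,0],[45,-0.1,2,0.3,0],[45,-0.1,3,0.4,0],[45,-0.1,4,0.4,0],[45,-0.1,4,0.4,0]]'; python3 -m creep '[[45,0,1,0,0],[45,0,2,0,0],[45,0,3,0,0],[45,0,3,0,0]]'; python3 -c "
from h import *
print(read_state()['contact_force'],read_state()['ft_torque']);rows([.4906,.0177,.010])"
```

```text
time_s: 23.07
position: [0.4914, 0.0171, 0.0133]
tcp_rot: [-0.641, 0.643, 0.298, -0.294]
contact_force: [0.6, 0.4, -0.5]
width: 0.607
time_s: 23.4
position: [0.4913, 0.0171, 0.0101]
tcp_rot: [-0.641, 0.643, 0.298, -0.294]
contact_force: [-0.9, -0.3, 0.2]
width: 0.611
[-0.93550283 -0.34056995  0.24747823] [-0.04449445 -0.03765205  0.00932511]
shift [-0.   0.1  1. ] jaw-x yaw 49.5 z-axis [-0.76   0.65  -0.005] TCP [0.4913 0.0171 0.0101] j [-0.07  0.92 -0.05  1.96  0.17  0.25  0.6 ] t 23.4
```

```bash
python3 -m creep '[[45,-0.1,0.3,0,6],[45,-0.2,0.5,0,12],[45,-0.3,0.5,0,18],[45,-0.4,0.5,0,24],[45,-0.5,0.5,0,30],[45,-0.5,0.5,0,30]]'; python3 -c "
from h import *
print(read_state()['contact_force'],read_state()['ft_torque'],read_state()['width']);rows([.4906,.0177,.010]);look('w21')"
```

```text
time_s: 23.9
position: [0.4911, 0.0168, 0.0097]
tcp_rot: [-0.697, 0.698, 0.12, -0.116]
contact_force: [0.0, 0.3, 1.3]
width: 0.602
[0.01599962 0.29861973 1.34291053] [-0.05662468 -0.0165181   0.04882246] 0.6022950790058584
shift [-0.2 -0.3  1. ] jaw-x yaw 19.2 z-axis [-0.328  0.945 -0.003] TCP [0.4911 0.0168 0.0097] j [-0.11  0.93  0.03  1.96 -0.08  0.25  0.31] t 23.9
```

```bash
python3 -m creep '[[45,-0.1,0.3,0,5],[45,-0.2,0.7,0.1,10],[45,-0.2,1.1,0.1,15],[45,-0.3,1.5,0.2,20],[45,-0.3,1.9,0.2,25],[45,-0.4,2.2,0.3,30],[45,-0.45,2.4,0.35,35],[45,-0.5,2.5,0.4,40],[45,-0.5,2.5,0.4,40]]' 80; python3 -c "
from h import *
print(read_state()['contact_force'],read_state()['ft_torque'],read_state()['width']);rows([.4906,.0177,.010]);look('w22')"
```

```text
time_s: 24.7
position: [0.4907, 0.0171, 0.0074]
tcp_rot: [0.696, -0.696, 0.124, -0.128]
contact_force: [-0.2, 0.2, 6.1]
width: 0.598
[-0.16098306  0.15274436  6.13801992] [-0.05833111  0.02587422 -0.03506422] 0.5980781391903442
shift [-0.3 -2.6  0.6] jaw-x yaw -20.5 z-axis [0.351 0.936 0.002] TCP [0.4907 0.0171 0.0074] j [-0.17  0.94  0.12  1.97 -0.4   0.25 -0.06] t 24.7
```

```bash
python3 -m creep '[[45,-0.05,0,0,3],[45,-0.1,0,0,6],[45,-0.1,0,0,8],[45,-0.1,0,0,9],[45,-0.1,0,0,9]]'; python3 - <<'E'
from h import *
s=read_state();print(s['contact_force'],s['ft_torque'],s['width']);rows([.4906,.0177,.010]);look('w23')
P=pose("w23");im=cv2.imread("pics/w23.png");g=cv2.cvtColor(im,cv2.COLOR_BGR2GRAY);m=((g>150)*255).astype(np.uint8)
n,l,st,c=cv2.connectedComponentsWithStats(m)
for i in range(1,n):
    if 6<st[i,4]<80:
        X=ray("wrist",c[i],.0475,P)[:2]-[.4906,.0177]
        if np.hypot(*X)<.03: print(c[i].round(1),st[i,4],np.degrees(np.arctan2(X[1],X[0])).round(1),np.hypot(*X).round(4))
E
```

```text
time_s: 25.17
position: [0.4906, 0.0171, 0.0075]
tcp_rot: [0.685, -0.684, 0.176, -0.18]
contact_force: [0.7, 0.9, 5.5]
width: 0.601
[0.69452906 0.92740377 5.4543681 ] [0.03242985 0.07435713 0.03238089] 0.6006282309511337
shift [-0.3 -2.5  0.5] jaw-x yaw -29.2 z-axis [0.488 0.873 0.003] TCP [0.4906 0.0171 0.0075] j [-0.18  0.94  0.15  1.97 -0.47  0.26 -0.14] t 25.17
[234.8 229.1] 9 79.2 0.0221
[289.6 274.5] 15 -43.8 0.0223
[218.8 292.3] 23 -163.3 0.0233
```

```bash
python3 -m creep '[[45,0,0,0,2],[45,0,-0.5,0,2.5],[45,0,-1,0,2.5],[45,0,-1,0,2.5]]'; python3 -c "
from h import *
s=read_state();print(s['contact_force'],s['ft_torque'],s['width']);look('w24')
"; python3 -m creep '[[70,0,0,0,0],[85,0,0,0,0],[85,0,0,0,0],[85,0,0,0,0],[85,0,-20,0,0],[85,0,-50,0,0],[85,0,-70,0,0],[85,0,-70,0,0],[85,0,-70,0,0]]'; python3 - <<'E'
from h import *
look('w25')
P=pose("w25");im=cv2.imread("pics/w25.png");g=cv2.cvtColor(im,cv2.COLOR_BGR2GRAY);m=((g>150)*255).astype(np.uint8)
for z in(.046,.0475,.05): print(z,gfit("w25",[(.0095,z),(.027,z)],[.4906,.0177],.006))
n,l,st,c=cv2.connectedComponentsWithStats(m)
for i in range(1,n):
    if 6<st[i,4]<80:
        X=ray("wrist",c[i],.0477,P)[:2]-[.4908,.0175]
        if np.hypot(*X)<.035: print(c[i].round(1),st[i,4],np.degrees(np.arctan2(X[1],X[0])).round(1),np.hypot(*X).round(4))
sd=bright(snapshot("side")[:,:,::-1]);u,v=proj("side",[.4906,.0177,.03]).astype(int);tp=bright(snapshot("top")[:,:,::-1])
cv2.imwrite("pics/fin.png",np.hstack([cv2.resize(im[150:270,190:310],(400,400),interpolation=cv2.INTER_CUBIC),cv2.resize(sd[v-25:v+25,u-25:u+25],(400,400),interpolation=cv2.INTER_CUBIC)]))
E
```

```text
time_s: 25.55
position: [0.4906, 0.0171, 0.0083]
tcp_rot: [0.681, -0.68, 0.19, -0.194]
contact_force: [1.8, -0.1, -9.1]
width: 0.597
[ 1.8117106  -0.05588405 -9.08421041] [ 0.01187512 -0.35931371  0.0827128 ] 0.5970230294772828
time_s: 26.35
position: [0.4906, 0.0174, 0.0791]
tcp_rot: [0.681, -0.68, 0.189, -0.195]
contact_force: [0.8, 0.5, -0.2]
width: 0.997
0.046 (array([0.49  , 0.0169]), 102.6, 74.0)
0.0475 (array([0.4904, 0.0175]), 103.6, 74.7)
0.05 (array([0.491 , 0.0187]), 100.4, 74.2)
[277.4 220.5] 10 -46.9 0.0229
[227.5 233.5] 11 -165.5 0.0235
```

View pics/fin.png

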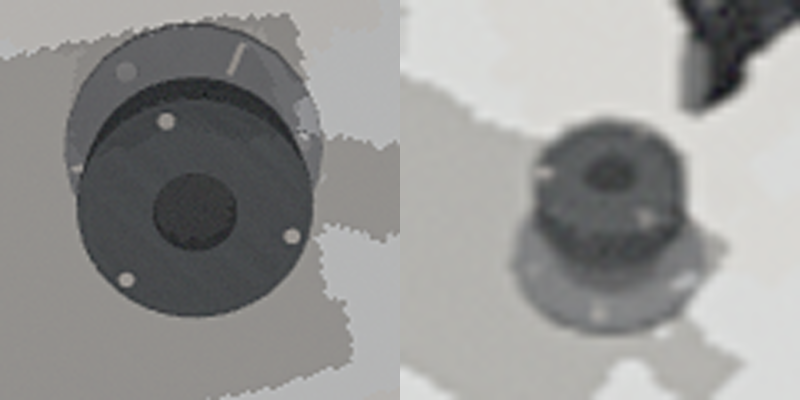

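The last picture shows the ring level and centred on the barrel, filter glass visible through its hole, dots at (166,121), (292,236) and (126,280), and the gripper clear. I'm handing the job in.

```bash
python3 -c "
from workcell import *
print(finish_job(),read_state()['time_s'])"
```

```text
the job is handed in; nothing more can be done
the job is handed in; nothing more can be done
```

The filter cell is assembled and handed in at about 26.5 s on the robot's clock. In order, I put in the lens (dome up), the spacer and the filter, then set the dark ring over the gaps, turned it clockwise and let go.

**Last checks:**
- **Turn:** two of the ring's dots show it about 81–82° past the gaps; home is about 78° and the stop 85°.
- **Height:** the wrist picture puts the ring centred on the barrel at a top height of about 47.5–48 mm; home is 47.7 mm.
- **Hold:** the ring held against a 9 N upward pull before I let go. It rose about 0.8 mm as the pins took up the load.
- **Stack:** each part looked flat and centred in the barrel when it was placed. The gripper ended clear of everything.

**What disagreed or went wrong:**
- **Fingertips:** the real finger ends sit about 27 mm behind the reported TCP. My first tries closed above the lens and on top of the filter (39 N at the wrist), and the filter slid about 7 mm on the bench. It stayed flat and was gripped properly on the second try.
- **Barrel position:** my reading from the top camera was about 10 mm off, so I used the wrist camera instead.
- **Torque:** while screwing I read well under 0.1 N m, against the 0.2 N m expected. The arm was pressing down and carrying part of the spring load.
- **Clamping:** I could not read the sprung seat directly, so it rests on the angle, the height and the pull test. Arm height showed the ring sinking 1.5–2.3 mm, against about 2.3 mm expected.
- **Bystanders:** I did not look at them again at the end, but no move went near them.

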